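# Find the soft corner of a fixture plate and shim it

## Robot

A 6-joint arm with a two-finger parallel gripper is mounted at the origin on the work surface. World frame = base frame: x ahead of the robot, y to its left, z up, the work surface at z = 0. Lengths are in m, angles in degrees, forces in N, time in s.
With the tool pointing down it reaches from about 0.375 to 0.9 m from the base axis. Payload 3.1 kg.
Tool frame: the origin (TCP) lies on the centre line of the jaws, within the pads' length; the fingertips stand 25 mm ahead of it and the grasp point (between the pads) lies 6 mm ahead of it; y points along the fingers, x is the direction in which the jaws open and shut, and the axes are right-handed (so a half turn about y gives the same grasp; the last joint's range is limited). The gripper opens to 87 mm and grips with 3 to 60 N. Pads are 19 mm wide; open, the fingers measure 117 mm over their backs; the gripper's body (75 mm by 190 mm) begins 51 mm behind the grasp point.
Start: joints at [-82.535, 30.224, 82.088, -0, 67.689, -10.227], TCP at [0.19, -0.595, 0.248] pointing down, gripper open.
Joint ranges: [-176.69, 176.69], [-43.24, 126.21], [12.49, 139.97], [-82, 262], [0, 151.66], [-163.58, 163.58]. Speed limits (degrees/s): [159.86, 159.86, 180, 180, 180, 180].

## Interface

Orientations are given as a 3x3 rotation matrix whose columns are the frame's x, y, z axes.
In Python, from rig import * gives the robot as it stands.
- The arm moves only by the tool play_rows, never from a script. Its argument "commands" is a list of rows, each a list of 2 entries, a list of its own where there are three numbers: the shift along the world's x, y, z in m, then the turn, a rotation vector about the world's x, y, z in rad. A call has 1 to 10 rows; each row is the pose to reach, as a shift and turn from the pose commanded when the call began; what a row does not reach only later rows make up. A row lasts 1/8 s, in which the tool goes at most 62.5 mm and 10.7 degrees, less where a joint would pass 70% of its speed; a pose out of reach is approached as far as the arm can. A call with a gripper value outside its range is refused whole. "gripper" is the finger opening in m, from 0 to 0.087, set as the call begins (left out, the last holds). The fingers move at their own pace and stop on an object; the grip force is fixed at half the most. Time passes only in rows, so rows that repeat a pose let the fingers close. It gives the time, the measured TCP pose, the force and the opening at its end, in the units of the state.
- read_state(): the state, without advancing time (a new reading comes with each control period).
- capture(name): name is "scene" or "top" or "wrist"; returns a dict with "frame" (480x640x3 uint8, red, green, blue), "depth" (480x640 float32, m along the optical axis (not along the pixel's ray), 0 where there is no reading), "mtx" (3x3 intrinsics, pixels), "cam_to_world" (4x4, takes a point from camera to world coordinates); the wrist camera has in their place "hand_eye" (4x4, takes a point from camera to tool coordinates, whose origin is the TCP and whose axes are the tool frame's). Camera axes: x right, y down, z forward; pixel columns grow to the right and rows downward; lengths in m; the calibration is good to about 2 mm. The wrist camera is an equidistant fisheye: a pixel r from the principal point sees the ray r / f radians off the axis. A picture is of the moment at which its call begins: read the wrist's pose just before it.
- hand_in(): hands the job in, once; it reports no verdict.
The state is a dict: "time_s": time; "joint_positions": joint angles; "qvel": joint speeds; "tau": joint torques, N m; "position": TCP position; "tcp_rot": TCP orientation; "force": force on the tool from outside, world axes, zero at the start; "moment": the same for the moment, N m; "opening": opening from 0.0 (shut) to 1.0 (fully open).
Only numpy, scipy, OpenCV 4.12 (cv2) and the standard library are available. Lean on these libraries where they do the work, as an engineer would, in place of code of your own. Each camera call takes 0.05 s, during which the arm holds its last target. There are 200 camera calls.

## Task

The fixture plate rocks because one of its four rubber feet has gone soft. Press down on its corners with the fingertips to find the one that gives, press that corner's red-tipped shim down flat, then press that same corner again to check that it is now firm. Only press: do not lift or shift the plate, leave the other three shims standing, and do not disturb the loose things around it.

Things in the scene. Friction and masses are not known exactly. Their poses are not given: they have to be found in the camera images.
- base: Dark steel sub-base fixed to the bench, slab 210 x 310 x 8 mm, that carries four hinged shims, one at each corner. Origin at the centre of its underside; x along the 210 mm side (away from the robot at yaw 0), y along the 310 mm side, z up. The slab's top is 8 mm above the bench.
- plate: Loose aluminium plate 190 x 160 x 10 mm, 0.95 kg, held by its weight alone, level over the base on four like black rubber feet (18 mm across); top 44 mm above the bench. One foot, at any corner, is soft: a press of 2 to 3.5 N sinks that corner up to 5 mm, and it springs back; the others do not give. Origin: centre of underside, axes as base. Quadcopter frame on its middle, corners bare.
- corner_1 (a point): Point on the plate's top, directly above the front-left (robot's side, the robot's left) rubber foot, at x -75, y +60 mm from the plate's centre; 44 mm above the bench. The place to press that corner. The quadcopter frame is a plus along x and y, motors 52 mm from the centre, rising 35 mm above the plate's top.
- corner_2 (a point): Point on the plate's top, directly above the far left rubber foot, at x +75, y +60 mm from the plate's centre; 44 mm above the bench. The place to press that corner.
- corner_3 (a point): Point on the plate's top, directly above the far right rubber foot, at x +75, y -60 mm from the plate's centre; 44 mm above the bench. The place to press that corner.
- corner_4 (a point): Point on the plate's top, directly above the front-right rubber foot, at x -75, y -60 mm from the plate's centre; 44 mm above the bench. The place to press that corner.
- shim_1 (a joint): Hinged slotted steel shim of corner 1: angle (rad) its tab stands up from flat (0); starts at 0.42 to 0.6. Hinge pin along the base's x, 10 mm outside the plate's edge, 32 mm above the bench; red pad (28 mm along x, 24 mm outward) centred 52 mm out from the pin. Stiff, stays where left: 6 to 9 N down on the pad moves it, to a stop at flat; its slotted end then sits under the plate.
- pad_1 (a point): Centre of the top of the red pad of shim 1, where it is now (it moves with the shim). Flat, this point is 34.5 mm above the bench.
- pad_1_flat (a point): Where the centre of the top of that red pad (shim 1) will be once the shim is flat; at x -75, y +142 mm from the base's origin, 34.5 mm above the bench.
- shim_2 (a joint): Hinged slotted steel shim of corner 2: angle (rad) its tab stands up from flat (0); starts at 0.42 to 0.6. Hinge pin along the base's x, 10 mm outside the plate's edge, 32 mm above the bench; red pad (28 mm along x, 24 mm outward) centred 52 mm out from the pin. Stiff, stays where left: 6 to 9 N down on the pad moves it, to a stop at flat; its slotted end then sits under the plate.
- pad_2 (a point): Centre of the top of the red pad of shim 2, where it is now (it moves with the shim). Flat, this point is 34.5 mm above the bench.
- pad_2_flat (a point): Where the centre of the top of that red pad (shim 2) will be once the shim is flat; at x +75, y +142 mm from the base's origin, 34.5 mm above the bench.
- shim_3 (a joint): Hinged slotted steel shim of corner 3: angle (rad) its tab stands up from flat (0); starts at 0.42 to 0.6. Hinge pin along the base's x, 10 mm outside the plate's edge, 32 mm above the bench; red pad (28 mm along x, 24 mm outward) centred 52 mm out from the pin. Stiff, stays where left: 6 to 9 N down on the pad moves it, to a stop at flat; its slotted end then sits under the plate.
- pad_3 (a point): Centre of the top of the red pad of shim 3, where it is now (it moves with the shim). Flat, this point is 34.5 mm above the bench.
- pad_3_flat (a point): Where the centre of the top of that red pad (shim 3) will be once the shim is flat; at x +75, y -142 mm from the base's origin, 34.5 mm above the bench.
- shim_4 (a joint): Hinged slotted steel shim of corner 4: angle (rad) its tab stands up from flat (0); starts at 0.42 to 0.6. Hinge pin along the base's x, 10 mm outside the plate's edge, 32 mm above the bench; red pad (28 mm along x, 24 mm outward) centred 52 mm out from the pin. Stiff, stays where left: 6 to 9 N down on the pad moves it, to a stop at flat; its slotted end then sits under the plate.
- pad_4 (a point): Centre of the top of the red pad of shim 4, where it is now (it moves with the shim). Flat, this point is 34.5 mm above the bench.
- pad_4_flat (a point): Where the centre of the top of that red pad (shim 4) will be once the shim is flat; at x -75, y -142 mm from the base's origin, 34.5 mm above the bench.
- screwdriver: Bystander: loose screwdriver 160 mm long lying on the bench beside the base. Origin under its middle.
- spool: Bystander: loose blue spool, 48 mm across, 34 mm high, standing on the bench beside the base. Origin at the centre of its underside.
- tin: Bystander: loose yellow box 75 x 55 x 35 mm on the bench beyond the base. Origin at the centre of its underside.
- standoff: Bystander: loose brass spacer 12 mm across, 30 mm high, standing on the base slab between two shims on one side. Origin at the centre of its underside.
There are look-alikes about, which are no part of the job. Several things have the shape of the plate; the one meant has the colours described above.

How it is judged (in metres and radians):
On the way, in this order (a step that is already met when the one before it is completed fails the run):
1. the soft corner is pressed with the fingers and sinks at least 2.5 mm, before any shim is pressed (value of joint each of shim_1, shim_2, shim_3, shim_4 above 0.3 rad and ((height (world z) of corner_1 below 0.0415 m and contact force between the fingers and plate above 1 N and horizontal distance between the grasp point and corner_1 below 0.065 m) or (height (world z) of corner_2 below 0.0415 m and contact force between the fingers and plate above 1 N and horizontal distance between the grasp point and corner_2 below 0.065 m) or (height (world z) of corner_3 below 0.0415 m and contact force between the fingers and plate above 1 N and horizontal distance between the grasp point and corner_3 below 0.065 m) or (height (world z) of corner_4 below 0.0415 m and contact force between the fingers and plate above 1 N and horizontal distance between the grasp point and corner_4 below 0.065 m))), for 0.04 s.
2. one shim is pressed flat while the other three stand (((value of joint shim_1 below 0.07 rad and value of joint each of shim_2, shim_3, shim_4 above 0.3 rad) or (value of joint shim_2 below 0.07 rad and value of joint each of shim_1, shim_3, shim_4 above 0.3 rad) or (value of joint shim_3 below 0.07 rad and value of joint each of shim_1, shim_2, shim_4 above 0.3 rad) or (value of joint shim_4 below 0.07 rad and value of joint each of shim_1, shim_2, shim_3 above 0.3 rad))), for 0.2 s.
3. the shimmed corner is pressed again with at least 2.5 N; the shim now carries it and it sinks less than 2 mm ((((value of joint shim_1 below 0.07 rad and value of joint each of shim_2, shim_3, shim_4 above 0.3 rad) and height (world z) of corner_1 above 0.042 m and contact force between plate and base above 0.7 N and contact force between the fingers and plate above 2.5 N and horizontal distance between the grasp point and corner_1 below 0.065 m) or ((value of joint shim_2 below 0.07 rad and value of joint each of shim_1, shim_3, shim_4 above 0.3 rad) and height (world z) of corner_2 above 0.042 m and contact force between plate and base above 0.7 N and contact force between the fingers and plate above 2.5 N and horizontal distance between the grasp point and corner_2 below 0.065 m) or ((value of joint shim_3 below 0.07 rad and value of joint each of shim_1, shim_2, shim_4 above 0.3 rad) and height (world z) of corner_3 above 0.042 m and contact force between plate and base above 0.7 N and contact force between the fingers and plate above 2.5 N and horizontal distance between the grasp point and corner_3 below 0.065 m) or ((value of joint shim_4 below 0.07 rad and value of joint each of shim_1, shim_2, shim_3 above 0.3 rad) and height (world z) of corner_4 above 0.042 m and contact force between plate and base above 0.7 N and contact force between the fingers and plate above 2.5 N and horizontal distance between the grasp point and corner_4 below 0.065 m))), for 0.04 s.
At the end, for the whole second after the job is handed in: The shim of the soft corner is flat (within 0.07 rad) and the other three stand (above 0.3 rad); the plate lies level on its feet (each corner within 2 mm of its height), at rest and within 8 mm of where it was; the loose things are where they were (within 10 mm) (((value of joint shim_1 below 0.07 rad and value of joint each of shim_2, shim_3, shim_4 above 0.3 rad) or (value of joint shim_2 below 0.07 rad and value of joint each of shim_1, shim_3, shim_4 above 0.3 rad) or (value of joint shim_3 below 0.07 rad and value of joint each of shim_1, shim_2, shim_4 above 0.3 rad) or (value of joint shim_4 below 0.07 rad and value of joint each of shim_1, shim_2, shim_3 above 0.3 rad)) and height (world z) of corner_1 between 0.042 and 0.046 m and height (world z) of corner_2 between 0.042 and 0.046 m and height (world z) of corner_3 between 0.042 and 0.046 m and height (world z) of corner_4 between 0.042 and 0.046 m and distance of plate from where it was at the start of the episode below 0.008 m and linear speed of plate below 0.01 m/s and distance of each of screwdriver, spool, tin, standoff from where it was at the start of the episode below 0.01 m); the robot touches nothing.
It fails at once if a second shim is pressed down (not (value of joint each of shim_2, shim_3, shim_4 above 0.25 rad or value of joint each of shim_1, shim_3, shim_4 above 0.25 rad or value of joint each of shim_1, shim_2, shim_4 above 0.25 rad or value of joint each of shim_1, shim_2, shim_3 above 0.25 rad)).
It fails at once if the plate is lifted or shifted by more than 10 mm (distance of plate from where it was at the start of the episode above 0.01 m).
It fails at once if a loose bystander is moved by more than 15 mm (distance of any of screwdriver, spool, tin, standoff from where it was at the start of the episode above 0.015 m).
It also fails if it takes over 67 s, if anything falls off the work surface, if the arm or the gripper's body presses on something with over 40 N, if the wrist force passes 120 N, or if a joint passes its speed limit or range.

## Working session

There is one attempt and no reset: what is moved stays moved. The work goes in short steps, Python scripts to look and compute and a tool call to move; the robot and the scene stay as the last step left them, time stands still between calls to the robot, and variables do not carry over. Pictures are saved under pics/ and viewed, about 8 in all and at most 12, crops included, and the job is handed in when it is done.

Besides the shell and the picture viewer there is one more tool, called after "Request:" by a JSON object that holds its "api" and its "payload". play_rows: Moves the arm, as the interface text tells. Its arguments: {"type":"object","properties":{"commands":{"type":"array"},"gripper":{"type":"number"}},"required":["commands"]}

```bash
ls; mkdir -p pics
python3 - <<'E'
from rig import *
import cv2,numpy as np
s=read_state();print({k:np.round(v,3).tolist() for k,v in s.items()})
for n in("top","scene"):
    c=capture(n);np.savez(n+".npz",**c);cv2.imwrite(f"pics/{n}0.png",c["frame"][...,::-1]);print(n,c["mtx"].round(1).tolist(),c["cam_to_world"].round(3).tolist())
E
```

```text
pics
{'time_s': 0.0, 'joint_positions': [-82.534, 30.28, 82.156, 0.001, 67.688, -10.226], 'qvel': [-0.024, -0.013, 0.046, 0.074, -0.114, 0.035], 'tau': [-0.001, -44.006, -17.659, 0.063, 0.058, -0.0], 'position': [0.19, -0.595, 0.247], 'tcp_rot': [[0.304, -0.0, 0.953], [-0.953, 0.002, 0.304], [-0.002, -1.0, 0.0]], 'force': [1.641, 0.257, 0.616], 'moment': [-0.03, 0.072, -0.05], 'opening': 1.002}
top [[452.3, 0.0, 319.9], [0.0, 452.3, 235.4], [0.0, 0.0, 1.0]] [[0.186, -0.961, 0.203, 0.395], [-0.983, -0.182, 0.034, 0.014], [0.004, -0.206, -0.979, 0.923], [0.0, 0.0, 0.0, 1.0]]
scene [[620.8, 0.0, 316.0], [0.0, 620.8, 238.4], [0.0, 0.0, 1.0]] [[-0.32, 0.583, -0.747, 1.364], [0.947, 0.186, -0.261, 0.295], [-0.013, -0.791, -0.612, 0.722], [0.0, 0.0, 0.0, 1.0]]
```

View pics/top0.png

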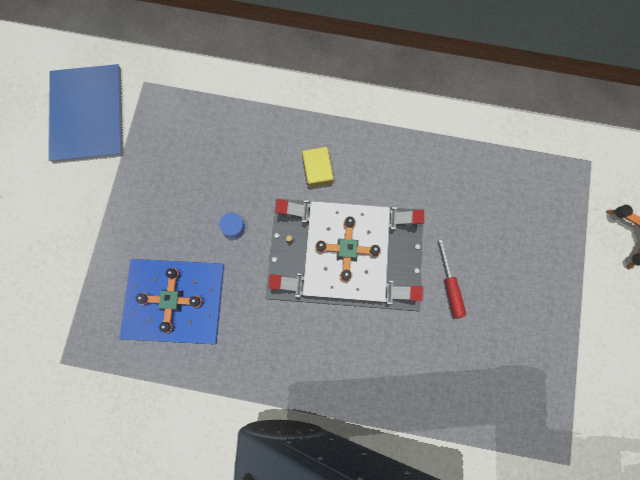

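View pics/scene0.png

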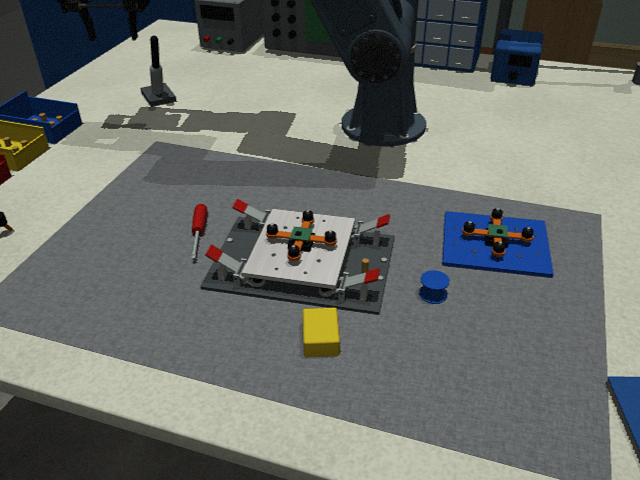

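Top view: the white plate is centred near (347,251), with pads at (282,207), (418,216), (275,282) and (416,293). The standoff is at (289,239), spool (232,225), tin (318,167) and screwdriver (452,280). The blue plate at (170,300) is a look-alike.

```bash
cat > h.py <<'E'
import numpy as np,cv2
def ray(c,uv,z):
    uv=np.atleast_2d(uv).astype(float);M=c["cam_to_world"];K=c["mtx"]
    d=np.c_[(uv-K[:2,2])/K[0,0],np.ones(len(uv))]@M[:3,:3].T;o=M[:3,3]
    return o+d*((z-o[2])/d[:,2])[:,None]
def pts(c,m):
    v,u=np.nonzero(m&(c["depth"]>0));d=c["depth"][v,u][:,None]
    K=c["mtx"];p=np.c_[(np.c_[u,v]-K[:2,2])/K[0,0],np.ones(len(u))]*d
    return p@c["cam_to_world"][:3,:3].T+c["cam_to_world"][:3,3]
E
python3 - <<'E'
from h import *
c=dict(np.load("top.npz"));f=c["frame"];h=cv2.cvtColor(f,cv2.COLOR_RGB2HSV)
roi=np.zeros(f.shape[:2],bool);roi[195:315,262:430]=1
w=(roi&(h[...,2]>170)&(h[...,1]<40)).astype(np.uint8);w=cv2.morphologyEx(w,cv2.MORPH_OPEN,np.ones((9,9)))
cs,_=cv2.findContours(w,0,2);k=cv2.convexHull(max(cs,key=cv2.contourArea))[:,0]
b=cv2.minAreaRect((ray(c,k,.044)[:,:2]*1e3).astype(np.float32));print("plate",b)
red=(roi&(h[...,1]>150)&((h[...,0]<8)|(h[...,0]>172))&(h[...,2]>90)).astype(np.uint8)
n,l,st,ce=cv2.connectedComponentsWithStats(red)
for i in range(1,n):
    if st[i,4]>40:
        p=pts(c,l==i);print(ce[i].round(),st[i,4],np.median(p,0).round(3),ray(c,ce[i],.055).round(3))
br=roi&(h[...,0]>10)&(h[...,0]<25)&(h[...,1]>120);br[:,300:]=0;print("standoff",pts(c,br).mean(0),br.sum(),np.argwhere(br).mean(0))
p=pts(c,w>0);print("plate z",np.median(p,0))
c=dict(np.load("scene.npz"));f=c["frame"];h=cv2.cvtColor(f,cv2.COLOR_RGB2HSV)
red=((h[...,1]>150)&((h[...,0]<8)|(h[...,0]>172))&(h[...,2]>90)).astype(np.uint8)
n,l,st,ce=cv2.connectedComponentsWithStats(red)
for i in range(1,n):
    if st[i,4]>60:print("scene",ce[i].round(),st[i,4],np.median(pts(c,l==i),0).round(3))
E
```

```text
plate ((508.6252136230469, -17.810272216796875), (89.18921661376953, 159.05909729003906), 5.977269172668457)
[281. 206.] 130 [0.618 0.13  0.059] [[0.619 0.131 0.055]]
[418. 216.] 136 [ 0.647 -0.137  0.064] [[ 0.649 -0.139  0.055]]
[275. 282.] 144 [0.469 0.112 0.062] [[0.47  0.113 0.055]]
[416. 293.] 146 [ 0.499 -0.156  0.058] [[ 0.499 -0.157  0.055]]
standoff [nan nan nan] 0 [nan nan]
plate z [ 0.54459967 -0.0175948   0.04417268]
scene [240. 205.] 112 [ 0.501 -0.158  0.059]
scene [199. 216.] 255 [ 0.513 -0.242  0.025]
scene [383. 220.] 96 [0.471 0.111 0.063]
scene [214. 252.] 155 [ 0.65  -0.138  0.064]
scene [372. 275.] 139 [0.62  0.129 0.059]<stdin>:12: RuntimeWarning: Mean of empty slice.
  ret = um.true_divide(
```

Run:
```python
from h import *
c=dict(np.load("top.npz"));f=c["frame"];h=cv2.cvtColor(f,cv2.COLOR_RGB2HSV)
w=np.zeros(f.shape[:2],np.uint8);w[196:310,300:394]=1
w&=((h[...,2]>170)&(h[...,1]<40)).astype(np.uint8);w=cv2.morphologyEx(w,cv2.MORPH_OPEN,np.ones((5,5)))
k=np.vstack([q[:,0] for q in cv2.findContours(w,0,2)[0] if len(q)>3])
b=cv2.minAreaRect((ray(c,k,.044)[:,:2]*1e3).astype(np.float32));print("plate",b)
P=np.array([[.4695,.112],[.619,.130],[.6485,-.138],[.5,-.157]]) # pads 1-4
d=(P[1]-P[0]+P[2]-P[3]);a=np.arctan2(d[1],d[0]);C=P.mean(0);print(C,np.degrees(a))
R=np.array([[np.cos(a),-np.sin(a)],[np.sin(a),np.cos(a)]])
for i,(x,y) in enumerate([(-75,60),(75,60),(75,-60),(-75,-60)]):
  print(i+1,"corner",(C+R@[x/1e3,y/1e3]).round(4),"flat",(C+R@[x/1e3,np.sign(y)*.142]).round(4))
```

```text
plate ((558.415771484375, -12.491867065429688), (189.03219604492188, 159.52737426757812), 6.281978607177734)
[ 0.55925 -0.01325] 7.077684034586004
1 corner [0.4774 0.0371] flat [0.4673 0.1184]
2 corner [0.6263 0.0555] flat [0.6162 0.1369]
3 corner [ 0.6411 -0.0636] flat [ 0.6512 -0.1449]
4 corner [ 0.4922 -0.082 ] flat [ 0.5023 -0.1634]
```

Request:
{"api": "play_rows", "payload": {"commands": [[[0.03,0.06,0],[0,0,0]],[[0.06,0.12,0],[0,0,0]],[[0.09,0.18,0],[0,0,0]],[[0.12,0.23,0],[0,0,0]],[[0.16,0.28,0],[0,0,0]],[[0.2,0.33,0],[0,0,0]],[[0.24,0.38,0],[0,0,0]],[[0.27,0.43,0],[0,0,0]],[[0.3,0.47,0],[0,0,0]],[[0.3,0.51,0],[0,0,0]]], "gripper": 0}}

```text
time_s: 1.35
position: [0.4922, -0.0835, 0.2474]
tcp_rot: [[0.306, 0.002, 0.952], [-0.952, -0.0, 0.306], [0.001, -1.0, 0.002]]
force: [-0.8, -0.7, -0.6]
opening: 0.018
```

Request:
{"api": "play_rows", "payload": {"commands": [[[0,0,-0.05],[0,0,0]],[[0,0,-0.1],[0,0,0]],[[0,0,-0.14],[0,0,0]],[[0,0,-0.16],[0,0,0]],[[0,0,-0.168],[0,0,0]],[[0,0,-0.17],[0,0,0]],[[0,0,-0.17],[0,0,0]],[[0,0,-0.17],[0,0,0]]]}}

```text
time_s: 2.35
position: [0.4905, -0.0856, 0.0784]
tcp_rot: [[0.304, 0.002, 0.953], [-0.953, -0.001, 0.304], [0.001, -1.0, 0.001]]
force: [-0.2, -0.7, -0.6]
opening: -0.001
```

Run:
```python
from rig import *
import cv2
for k in range(3): s=read_state();print(s["position"],s["force"])
c=capture("scene");cv2.imwrite("pics/s1.png",cv2.resize(c["frame"][150:350,150:450,::-1],None,fx=2.5,fy=2.5))
```

```text
[ 0.49054744 -0.08562892  0.07842215] [-0.18890944 -0.73934679 -0.62920896]
[ 0.49054744 -0.08562892  0.07842215] [-0.18890944 -0.73934679 -0.62920896]
[ 0.49054744 -0.08562892  0.07842215] [-0.18890944 -0.73934679 -0.62920896]
```

View pics/s1.png

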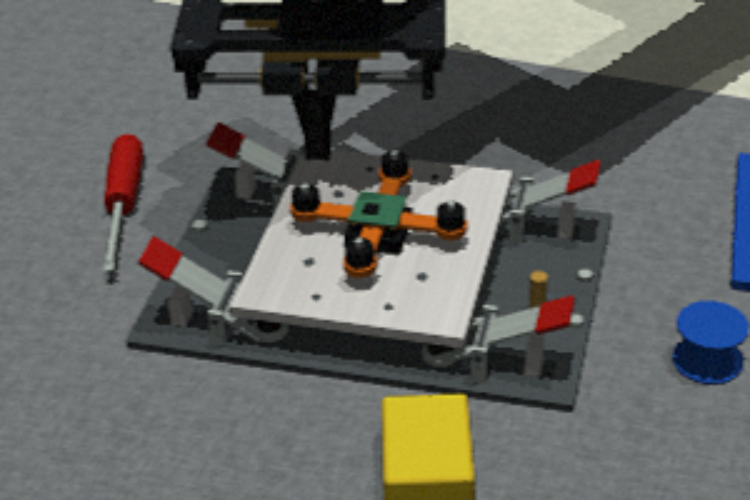

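Picture 3: the closed fingers stand over corner 4 at about (315,155), and all shims are upright. Now I'll press gently.

Request:
{"api": "play_rows", "payload": {"commands": [[[0,0,-0.003],[0,0,0]],[[0,0,-0.006],[0,0,0]],[[0,0,-0.008],[0,0,0]],[[0,0,-0.009],[0,0,0]],[[0,0,-0.01],[0,0,0]],[[0,0,-0.011],[0,0,0]],[[0,0,-0.011],[0,0,0]]]}}

```text
time_s: 3.28
position: [0.4899, -0.0854, 0.0692]
tcp_rot: [[0.304, 0.001, 0.953], [-0.953, -0.001, 0.304], [0.001, -1.0, 0.001]]
force: [-4.8, 1.1, 24.9]
opening: 0.006
```

Request:
{"api": "play_rows", "payload": {"commands": [[[0,0,0.012],[0,0,0]],[[0.0,0.0,0.06],[0,0,0]],[[0.04,0.005,0.075],[0,0,0]],[[0.09,0.012,0.075],[0,0,0]],[[0.149,0.02,0.06],[0,0,0]],[[0.149,0.02,0.015],[0,0,0]],[[0.149,0.02,0.005],[0,0,0]],[[0.149,0.02,0.003],[0,0,0]],[[0.149,0.02,0.003],[0,0,0]]]}}

```text
time_s: 4.4
position: [0.6385, -0.0655, 0.07]
tcp_rot: [[0.304, -0.0, 0.953], [-0.953, 0.0, 0.304], [-0.0, -1.0, -0.0]]
force: [0.9, -0.6, -0.9]
opening: 0.007
```

Request:
{"api": "play_rows", "payload": {"commands": [[[0,0,-0.001],[0,0,0]],[[0,0,-0.002],[0,0,0]],[[0,0,-0.0025],[0,0,0]],[[0,0,-0.003],[0,0,0]],[[0,0,-0.003],[0,0,0]]]}}

```text
time_s: 5.03
position: [0.639, -0.0657, 0.0694]
tcp_rot: [[0.304, 0.001, 0.953], [-0.953, -0.001, 0.304], [0.001, -1.0, 0.001]]
force: [-3.3, 0.9, 12.2]
opening: 0.007
```

Corner 3 is firm as well. Next is corner 2.

Request:
{"api": "play_rows", "payload": {"commands": [[[0,0,0.012],[0,0,0]],[[0.0,0.0,0.06],[0,0,0]],[[0,0.04,0.075],[0,0,0]],[[-0.006,0.09,0.065],[0,0,0]],[[-0.013,0.12,0.05],[0,0,0]],[[-0.013,0.12,0.01],[0,0,0]],[[-0.013,0.12,0.004],[0,0,0]],[[-0.013,0.12,0.003],[0,0,0]],[[-0.013,0.12,0.003],[0,0,0]]]}}

```text
time_s: 6.15
position: [0.6269, 0.0539, 0.0704]
tcp_rot: [[0.303, 0.002, 0.953], [-0.953, -0.0, 0.303], [0.001, -1.0, 0.002]]
force: [0.2, 0.7, -0.1]
opening: -0.0
```

Request:
{"api": "play_rows", "payload": {"commands": [[[0,0,-0.001],[0,0,0]],[[0,0,-0.002],[0,0,0]],[[0,0,-0.0025],[0,0,0]],[[0,0,-0.003],[0,0,0]],[[0,0,-0.003],[0,0,0]]]}}

```text
time_s: 6.78
position: [0.6268, 0.054, 0.0694]
tcp_rot: [[0.304, 0.002, 0.953], [-0.953, -0.001, 0.304], [0.001, -1.0, 0.002]]
force: [-1.5, -0.5, 12.2]
opening: 0.002
```

Corner 2 is firm too. That leaves corner 1, at about (0.477, 0.037).

Request:
{"api": "play_rows", "payload": {"commands": [[[0,0,0.012],[0,0,0]],[[0.0,0.0,0.06],[0,0,0]],[[-0.04,-0.005,0.075],[0,0,0]],[[-0.1,-0.012,0.075],[0,0,0]],[[-0.15,-0.018,0.06],[0,0,0]],[[-0.15,-0.018,0.012],[0,0,0]],[[-0.15,-0.018,0.004],[0,0,0]],[[-0.15,-0.018,0.003],[0,0,0]],[[-0.15,-0.018,0.003],[0,0,0]]]}}

```text
time_s: 7.9
position: [0.4778, 0.0364, 0.0705]
tcp_rot: [[0.304, 0.004, 0.953], [-0.953, -0.001, 0.304], [0.002, -1.0, 0.003]]
force: [-0.1, 0.0, 0.4]
opening: 0.007
```

Request:
{"api": "play_rows", "payload": {"commands": [[[0,0,-0.001],[0,0,0]],[[0,0,-0.002],[0,0,0]],[[0,0,-0.0025],[0,0,0]],[[0,0,-0.003],[0,0,0]],[[0,0,-0.003],[0,0,0]]]}}

```text
time_s: 8.52
position: [0.4771, 0.0366, 0.0669]
tcp_rot: [[0.304, 0.003, 0.953], [-0.953, -0.0, 0.304], [0.001, -1.0, 0.002]]
force: [2.6, 1.3, 3.9]
opening: 0.006
```

Corner 1 gives: it has sunk 2.3 mm at about 3 N. I'll push a little further to pass 2.5 mm.

Request:
{"api": "play_rows", "payload": {"commands": [[[0,0,-0.001],[0,0,0]],[[0,0,-0.0017],[0,0,0]],[[0,0,-0.0017],[0,0,0]],[[0,0,-0.0017],[0,0,0]]]}}

```text
time_s: 9.02
position: [0.4765, 0.0365, 0.065]
tcp_rot: [[0.304, 0.001, 0.953], [-0.953, -0.0, 0.304], [0.001, -1.0, 0.001]]
force: [3.6, 1.2, 4.8]
opening: 0.004
```

Sunk 4.2 mm at about 5 N, so corner 1 is the soft one. Next I move over pad 1.

Request:
{"api": "play_rows", "payload": {"commands": [[[0,0,0.015],[0,0,0]],[[0,0,0.05],[0,0,0]],[[-0.005,0.04,0.055],[0,0,0]],[[-0.01,0.084,0.05],[0,0,0]],[[-0.01,0.084,0.045],[0,0,0]],[[-0.01,0.084,0.045],[0,0,0]]]}}

```text
time_s: 9.78
position: [0.4644, 0.1202, 0.1095]
tcp_rot: [[0.305, -0.004, 0.952], [-0.952, -0.001, 0.305], [-0.001, -1.0, -0.004]]
force: [0.6, 0.1, 0.6]
opening: 0.007
```

Run:
```python
from rig import *
import cv2
s=read_state();print(s["position"],s["force"])
c=capture("scene");cv2.imwrite("pics/s2.png",cv2.resize(c["frame"][150:350,150:450,::-1],None,fx=2.5,fy=2.5))
```

```text
[0.46442016 0.12022931 0.10946039] [0.59079234 0.10925508 0.57934595]
```

View pics/s2.png

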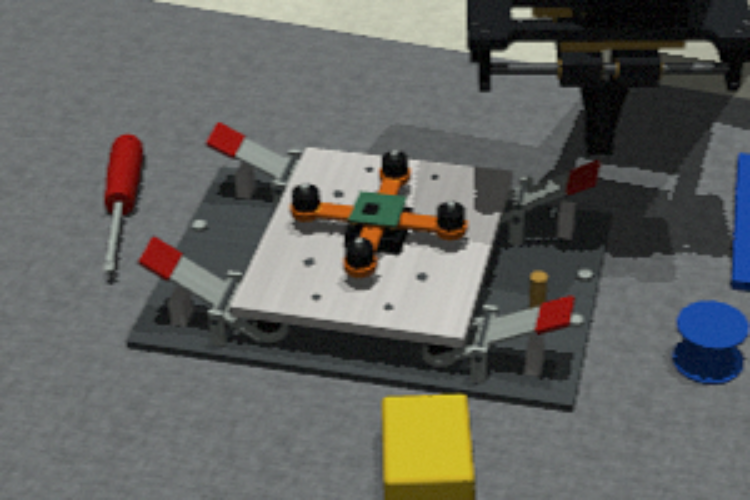

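Picture 4: the fingers are over pad 1, at about (600,150) above the pad at (583,178); everything else is undisturbed. Pressing now.

Request:
{"api": "play_rows", "payload": {"commands": [[[0.003,-0.001,-0.01],[0,0,0]],[[0.003,-0.001,-0.015],[0,0,0]],[[0.003,-0.001,-0.02],[0,0,0]],[[0.003,-0.001,-0.025],[0,0,0]],[[0.003,-0.001,-0.03],[0,0,0]],[[0.003,-0.001,-0.035],[0,0,0]],[[0.003,-0.001,-0.04],[0,0,0]],[[0.003,-0.001,-0.043],[0,0,0]],[[0.003,-0.001,-0.045],[0,0,0]],[[0.003,-0.001,-0.045],[0,0,0]]]}}

```text
time_s: 11.08
position: [0.4694, 0.1197, 0.0649]
tcp_rot: [[0.303, 0.001, 0.953], [-0.953, 0.0, 0.303], [-0.0, -1.0, 0.001]]
force: [0.4, 1.5, 2.7]
opening: 0.004
```

Request:
{"api": "play_rows", "payload": {"commands": [[[0,0,-0.001],[0,0,0]],[[0,0,-0.002],[0,0,0]],[[0,0,-0.003],[0,0,0]],[[0,0,-0.0035],[0,0,0]],[[0,0,-0.0035],[0,0,0]],[[0,0,-0.0035],[0,0,0]]]}}

```text
time_s: 11.82
position: [0.4693, 0.1199, 0.0615]
tcp_rot: [[0.303, 0.001, 0.953], [-0.953, 0.0, 0.303], [-0.0, -1.0, 0.001]]
force: [0.6, 4.3, 4.7]
opening: 0.004
```

Request:
{"api": "play_rows", "payload": {"commands": [[[0,0,-0.001],[0,0,0]],[[0,0,-0.002],[0,0,0]],[[0,0,-0.0025],[0,0,0]],[[0,0,-0.003],[0,0,0]],[[0,0,-0.003],[0,0,0]],[[0,0,-0.003],[0,0,0]]]}}

```text
time_s: 12.58
position: [0.4694, 0.1198, 0.0594]
tcp_rot: [[0.304, 0.001, 0.953], [-0.953, 0.0, 0.304], [0.0, -1.0, 0.002]]
force: [-1.2, 4.0, 13.6]
opening: 0.008
```

It has reached the stop. I'll lift, move back over corner 1 and look.

Request:
{"api": "play_rows", "payload": {"commands": [[[0,0,0.015],[0,0,0]],[[0,0,0.05],[0,0,0]],[[0.004,-0.04,0.055],[0,0,0]],[[0.008,-0.083,0.045],[0,0,0]],[[0.008,-0.083,0.025],[0,0,0]],[[0.008,-0.083,0.016],[0,0,0]],[[0.008,-0.083,0.014],[0,0,0]],[[0.008,-0.083,0.014],[0,0,0]]]}}

```text
time_s: 13.58
position: [0.4769, 0.037, 0.0725]
tcp_rot: [[0.305, -0.0, 0.952], [-0.952, -0.0, 0.305], [0.0, -1.0, -0.0]]
force: [0.2, -0.9, -0.7]
opening: 0.005
```

Run:
```python
from rig import *
import cv2
s=read_state();print(s["position"],s["force"])
c=capture("scene");cv2.imwrite("pics/s3.png",cv2.resize(c["frame"][150:350,150:450,::-1],None,fx=2.5,fy=2.5))
```

```text
[0.47687598 0.03702033 0.07247668] [ 0.24847445 -0.86009588 -0.67986518]
```

View pics/s3.png

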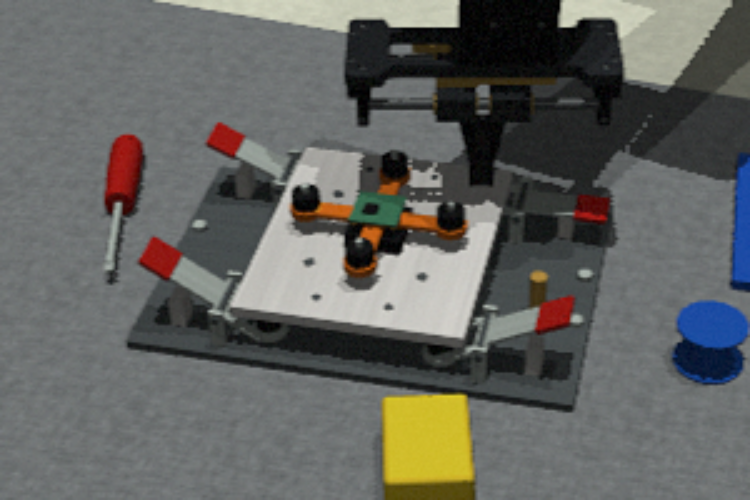

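Picture 5: shim 1 lies flat, with its pad at (592,208), and the other three stand. Now I press corner 1 again.

Request:
{"api": "play_rows", "payload": {"commands": [[[0,0,-0.002],[0,0,0]],[[0,0,-0.003],[0,0,0]],[[0,0,-0.004],[0,0,0]],[[0,0,-0.0045],[0,0,0]],[[0,0,-0.0045],[0,0,0]]]}}

```text
time_s: 14.25
position: [0.477, 0.0368, 0.0689]
tcp_rot: [[0.304, 0.001, 0.953], [-0.953, 0.0, 0.304], [0.0, -1.0, 0.001]]
force: [-1.6, 1.2, 10.6]
opening: 0.007
```

It is firm, at 10.6 N with about 0.4 mm of sink. I'll press slightly harder, hold, then retreat clear.

Request:
{"api": "play_rows", "payload": {"commands": [[[0,0,-0.0004],[0,0,0]],[[0,0,-0.0004],[0,0,0]],[[0,0,-0.0004],[0,0,0]]]}}

```text
time_s: 14.62
position: [0.4771, 0.0368, 0.0689]
tcp_rot: [[0.304, 0.001, 0.953], [-0.953, 0.0, 0.304], [0.0, -1.0, 0.001]]
force: [-1.1, 0.9, 13.2]
opening: -0.0
```

Request:
{"api": "play_rows", "payload": {"commands": [[[0,0,0.01],[0,0,0]],[[0,0,0.05],[0,0,0]],[[0,0,0.1],[0,0,0]],[[0,0,0.15],[0,0,0]],[[0,-0.05,0.18],[0,0,0]],[[-0.03,-0.1,0.18],[0,0,0]],[[-0.06,-0.15,0.18],[0,0,0]],[[-0.09,-0.2,0.18],[0,0,0]],[[-0.09,-0.25,0.18],[0,0,0]],[[-0.09,-0.25,0.18],[0,0,0]]]}}

```text
time_s: 15.88
position: [0.3873, -0.2172, 0.248]
tcp_rot: [[0.299, 0.002, 0.954], [-0.954, -0.003, 0.299], [0.003, -1.0, 0.001]]
force: [-0.1, 0.0, -0.1]
opening: 0.003
```

Run:
```python
from rig import *
from h import *
s=read_state();print(s["position"],s["force"])
o=dict(np.load("scene.npz"));c=capture("scene");cv2.imwrite("pics/s4.png",cv2.resize(c["frame"][150:370,150:470,::-1],None,fx=2.4,fy=2.4))
t=capture("top");t0=dict(np.load("top.npz"))
def cen(c,sat,lo,hi,box):
    h=cv2.cvtColor(c["frame"],cv2.COLOR_RGB2HSV);m=np.zeros(h.shape[:2],bool);m[box[0]:box[1],box[2]:box[3]]=1
    m&=(h[...,1]>sat)&(h[...,0]>=lo)&(h[...,0]<=hi)&(h[...,2]>60);return np.argwhere(m).mean(0).round(1),m.sum()
for n,a in {"tin":(150,20,35,(140,195,295,340)),"spool":(130,100,125,(205,245,212,250)),"driver":(150,0,8,(230,325,435,470)),"standoff":(80,8,28,(230,246,283,297)),"frame":(120,5,20,(210,285,310,385))}.items():
    print(n,cen(t0,*a),cen(t,*a))
```

```text
[ 0.38732572 -0.21721022  0.24797065] [-0.08361488  0.01071584 -0.05215673]
tin (array([nan, nan]), np.int64(0)) (array([nan, nan]), np.int64(0))
spool (array([223.4, 233.3]), np.int64(148)) (array([223.5, 233.5]), np.int64(120))
driver (array([297.2, 455.3]), np.int64(384)) (array([297.3, 455.2]), np.int64(412))
standoff (array([238.5, 288.8]), np.int64(30)) (array([238.4, 288.7]), np.int64(29))
frame (array([248.4, 347.4]), np.int64(346)) (array([248.5, 347.3]), np.int64(344))<stdin>:8: RuntimeWarning: Mean of empty slice.
  ret = um.true_divide(
```

View pics/s4.png

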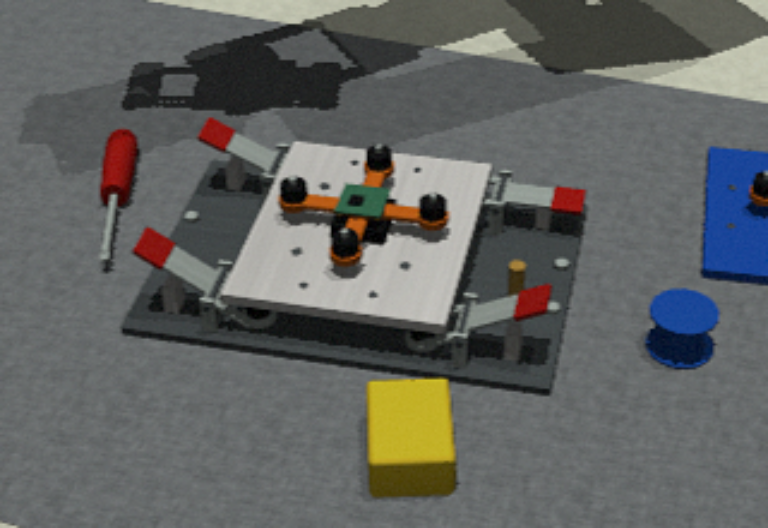

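Picture 6: shim 1's pad at (568,200) is flat and the other three shims stand. The plate looks level and the loose things are in place, so I'm handing in.

```bash
python3 -c "
from rig import *
print(hand_in())"
```

```text
the job is handed in; nothing more can be done
None
```

The soft foot was at corner 1 (front-left). Its shim is now pressed flat, the corner is firm when pressed again, and I have handed in the job (no verdict is reported).

- **Finding the soft corner:** I pressed all four corners with closed fingertips. Corners 4, 3 and 2 held at about 25, 12 and 12 N with no give. Corner 1 sank about 4.2 mm at roughly 5 N.
- **Shim 1:** I pressed it down to its stop. The fingertips then stood at about 34 mm, matching the flat height of 34.5 mm.
- **Re-check:** Corner 1 took 13 N and sank only about 0.4 mm.
- **Last look:** With the arm clear, the force reading was near zero. The scene picture showed shim 1 flat, the other three standing and the plate level. The spool, screwdriver, standoff and quadcopter frame were within 0.3 pixel of their starting positions.
- **Check that failed:** My colour mask found no pixels for the tin, so I only judged by eye that it had not moved. The arm never went near it.

The run took about 16 s of the 67 s allowed.

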